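# Clear the microscope station

## Task

Clear up the mixed labware beside the microscope: stand the two capped specimen pots upright in free pockets of the pot rack, put the two square glass staining blocks in the grey wash tub, each flat on its floor with the hollow up, and lay the round lidded culture dish, lid up, flat on the metal tray next to the stack already there. Set everything down rather than dropping it, and leave the amber dye bottle and the tally counter standing where they are.

Things in the scene. Friction and masses are not known exactly. Their poses are not given: they have to be found in the camera images.
- pot_a: loose specimen pot standing upright on the bench: pale round body 36 mm across and 46 mm high with a paper band, white ribbed screw cap 40 mm across above it, 62 mm high in all, about 45 g. Origin: centre of its underside, z up. Any yaw is alike. Identical to pot_b
- pot_b: the other specimen pot, identical to pot_a; origin: centre of its underside, z up
- block_a: loose glass staining block: square, 40 x 40 mm, 18 mm high, pale grey-green glass, with a round hollow 29 mm across and 9 mm deep in its top, about 58 g. Origin: centre of its underside; x and y along its sides, z up. Identical to block_b
- block_b: the other staining block, identical to block_a; origin: centre of its underside, x and y along its sides, z up
- dish: loose culture dish with its lid on (one rigid piece): round, 60 mm across, 15 mm high, clear plastic with a white paper disc inside, about 30 g. Origin: centre of its underside, z up. Any yaw is alike
- pot_rack: fixed white plastic rack, 62 mm (its x) by 178 mm (its y) plus a 10 mm tab at each end, 26 mm high: three square pockets 54 x 54 mm inside, floor and walls 4 mm thick, centred at x = 0, y = -58, 0 and +58 mm. That at y = +58 holds a pot fixed in it (top at 66 mm); those at y = 0 and -58 are free. Origin: centre of its underside, z up. Yaw within 0.2 rad of the world axes
- dish_tray: fixed low metal tray, 140 mm (its x) by 200 mm (its y), rim 15 mm high, floor 3 mm thick, walls 3 mm. A fixed stack of two dishes like the loose one (top at 33 mm) stands in it centred at x = 0, y = +55 mm; the half towards -y is free. Origin: centre of its underside, z up. It turns up to 0.2 rad either way from the world axes
- wash_tub: fixed grey plastic tub, 140 mm (its x) by 200 mm (its y), rim 37 mm high, floor 4 mm thick, walls 4 mm with a 5 mm lip outwards. One fixed staining block lies in its corner centred at x = +32, y = +68 mm; the rest of the floor is free. Origin: centre of its underside, z up. It turns up to 0.2 rad either way from the world axes
- dye_bottle: bystander, loose, not to be disturbed: small amber glass bottle with a blue cap, 32 mm across, 62 mm high, standing among the things. Origin: centre of its underside, z up
- tally_counter: bystander, loose, not to be disturbed: round steel hand tally counter lying on its back, 42 mm across, 38 mm high with its small thumb button and a knob that stands 6 mm out of its side. Origin: centre of its underside, z up
Not all that is in view belongs to the job. What is shaped like the pot_rack but brown or turquoise is not meant.

How it is judged (in metres and radians):
At the end, for the whole second after the job is handed in: Pots upright (within 7 deg) in the rack's two free pockets; staining blocks flat (within 6 deg), hollow up, on the tub's floor; dish flat, lid up, on the tray's floor beside the stack; undersides within 4 mm of it; all at rest and released; bottle and counter upright within 15 mm of their place (x of pot_a in the frame of pot_rack between -0.031 and 0.031 m and y of pot_a in the frame of pot_rack between -0.089 and 0.031 m and z of pot_a in the frame of pot_rack between 0 and 0.008 m and angle between each of pot_a, pot_b's own z axis and vertical below 0.12 rad and linear speed of each of pot_a, pot_b, block_a, block_b, dish below 0.02 m/s and x of pot_b in the frame of pot_rack between -0.031 and 0.031 m and y of pot_b in the frame of pot_rack between -0.089 and 0.031 m and z of pot_b in the frame of pot_rack between 0 and 0.008 m and x of block_a in the frame of wash_tub between -0.07 and 0.07 m and y of block_a in the frame of wash_tub between -0.1 and 0.1 m and z of block_a in the frame of wash_tub between 0 and 0.008 m and angle between each of block_a, block_b, dish's own z axis and vertical below 0.1 rad and x of block_b in the frame of wash_tub between -0.07 and 0.07 m and y of block_b in the frame of wash_tub between -0.1 and 0.1 m and z of block_b in the frame of wash_tub between 0 and 0.008 m and x of dish in the frame of dish_tray between -0.07 and 0.07 m and y of dish in the frame of dish_tray between -0.1 and 0.03 m and z of dish in the frame of dish_tray between 0 and 0.007 m and distance of each of dye_bottle, tally_counter from where it was at the start of the episode below 0.015 m and angle between each of dye_bottle, tally_counter's own z axis and vertical below 0.2 rad); the robot touches nothing.
It fails at once if the dye bottle is knocked over or pushed more than 15 mm (distance of dye_bottle from where it was at the start of the episode above 0.015 m or angle between dye_bottle's own z axis and vertical above 0.4 rad).
It fails at once if the tally counter is knocked over or pushed more than 15 mm (distance of tally_counter from where it was at the start of the episode above 0.015 m or angle between tally_counter's own z axis and vertical above 0.4 rad).
It fails at once if a pot is dropped or thrown: faster than 0.7 m/s (a fall of 25 mm) while the fingers do not touch it ((contact force between the fingers and pot_a below 0.01 N and linear speed of pot_a above 0.7 m/s) or (contact force between the fingers and pot_b below 0.01 N and linear speed of pot_b above 0.7 m/s)).
It fails at once if a staining block is dropped or thrown: faster than 0.7 m/s (a fall of 25 mm) while the fingers do not touch it ((contact force between the fingers and block_a below 0.01 N and linear speed of block_a above 0.7 m/s) or (contact force between the fingers and block_b below 0.01 N and linear speed of block_b above 0.7 m/s)).
It fails at once if the dish is dropped or thrown: faster than 0.7 m/s (a fall of 25 mm) while the fingers do not touch it ((contact force between the fingers and dish below 0.01 N and linear speed of dish above 0.7 m/s)).
It also fails if it takes over 109 s, if anything falls off the work surface, if the arm or the gripper's body presses on something with over 40 N, if the wrist force passes 120 N, or if a joint passes its speed limit or range.

## Robot

A 6-joint arm with a two-finger parallel gripper is mounted at the origin on the work surface. World frame = base frame: x ahead of the robot, y to its left, z up, the work surface at z = 0. Lengths are in mm, angles in rad, forces in N, time in s.
With the tool pointing down it reaches from about 325 to 925 mm from the base axis. Payload 3.1 kg.
Tool frame: the origin (TCP) lies on the centre line of the jaws, within the pads' length; the fingertips stand 22 mm ahead of it and the grasp point (between the pads) lies 3 mm ahead of it; z points along the fingers, y is the line along which they close (so a half turn about z gives the same grasp; the last joint's range is limited). The gripper opens to 85 mm and grips with 20 to 120 N. Pads are 22 mm wide; open, the fingers measure 114 mm over their backs; the gripper's body (76 mm by 85 mm) begins 54 mm behind the grasp point. The pads swing forward as they close: fully open they stand 13 mm farther back than shut.
Start: joints at [1.158, 0.217, 1.613, -0, 1.311, -0.112], TCP at [185.159, 596.955, 253.3] pointing down, gripper open.
Joint ranges: [-2.75, 2.75], [-0.78, 2.1], [0.31, 2.55], [-1.13, 4.27], [0.13, 2.63], [-2.58, 2.58]. Speed limits (rad/s): [2.79, 2.79, 3.14, 3.14, 3.14, 3.14].

## Interface

Orientations are given as a 3x3 rotation matrix whose columns are the frame's x, y, z axes.
In Python, from plant import status, optics, order gives the robot as it stands. The module is installed in compiled form; this text tells all that it offers.
- The arm moves only by the tool play_rows, never from a script. Its argument "deltas" is a list of rows, each a list of 3 entries, a list of its own where there are three numbers: the finger opening in mm, from 0 to 85.4, then the shift along the world's x, y, z in mm, then the turn, a rotation vector about the world's x, y, z in degrees. In form: [[grip, [tx, ty, tz], [rx, ry, rz]], ...]. A call has 1 to 20 rows; each row is the pose to reach, as a shift and turn from the pose commanded when the call began; what a row does not reach only later rows make up. A row lasts 1/10 s, in which the tool goes at most 50 mm and 8.59 degrees, less where a joint would pass 70% of its speed; a pose out of reach is approached as far as the arm can. A call with a gripper value outside its range is refused whole. The fingers move at their own pace and stop on an object; the grip force is fixed at half the most. Time passes only in rows, so rows that repeat a pose let the fingers close. It gives the time, the measured TCP pose, the force, the opening and the grip force at its end, in the units of the state.
- status.get_state(): the state, without advancing time (a new reading comes with each control period).
- optics.read_camera(name): name is "scene" or "top"; returns the picture (400x640x3 uint8, red, green, blue); there is no depth.
- optics.camera_params(name): a dict with "mtx" (3x3 intrinsics, pixels), "rvec" (rotation vector, rad) and "tvec" (3), from world to camera coordinates, as OpenCV has them. Camera axes: x right, y down, z forward; pixel columns grow to the right and rows downward; lengths in mm; the calibration is good to about 2 mm. A picture is of the moment at which its call begins. camera_params takes no time and is no camera call.
- order.finish_job(): hands the job in; it is judged then, once.
The state is a dict: "time_s": time; "joint_pos": joint angles; "dq": joint speeds; "joint_efforts": joint torques, N m; "eef_pos": TCP position; "tool_rot": TCP orientation; "wrist_force": force on the tool from outside, world axes, zero at the start; "torque": the same for the moment, N m; "opening": finger opening in mm; "finger_force": force on a finger pad.
Only numpy, scipy, OpenCV 4.12 (cv2) and the standard library are available. Lean on these libraries where they do the work, as an engineer would, in place of code of your own. Each camera call takes 0.05 s, during which the arm holds its last target. There are 200 camera calls.

## Working session

There is one attempt and no reset: what is moved stays moved. The work goes in short steps, Python scripts to look and compute and a tool call to move; the robot and the scene stay as the last step left them, time stands still between calls to the robot, and variables do not carry over. Pictures are saved under pics/ and viewed, at most 14 in all, crops included, and the job is handed in when it is done.

Besides the shell and the picture viewer there is one more tool, called after "Call:" as name([rows], argument=value, ...), one row to a line, values as JSON. play_rows: Moves the arm, as the interface text tells. Its arguments: {"type":"object","properties":{"deltas":{"type":"array","items":{"type":"array"}}},"required":["deltas"]}

```bash
mkdir -p pics; cat > h.py <<'E'
import numpy as np, cv2
from plant import status, optics, order
def cam(n):
    p=optics.camera_params(n); R=cv2.Rodrigues(np.array(p["rvec"],float))[0]
    return np.array(p["mtx"],float),R,np.array(p["tvec"],float).ravel()
def px2w(n,uv,z):
    K,R,t=cam(n); uv=np.atleast_2d(uv).astype(float)
    d=(R.T@np.linalg.inv(K)@np.c_[uv,np.ones(len(uv))].T).T; c=-R.T@t
    return c+d*((z-c[2])/d[:,2])[:,None]
def w2px(n,P):
    K,R,t=cam(n); q=(K@(R@np.atleast_2d(P).T+t[:,None])).T
    return q[:,:2]/q[:,2:]
def snap(n,f):
    im=optics.read_camera(n)[:,:,::-1].copy(); cv2.imwrite("pics/"+f,im); return im
E
python3 - <<'E'
from h import *
for n in("top","scene"):
    snap(n,n+"0.png"); K,R,t=cam(n); print(n,K[0,0],-R.T@t,R[2])
s=status.get_state(); print(s)
E
```

```text
top 501.61957492744193 [ 349.54318959   94.11539472 1398.15238408] [ 0.09542245  0.00250382 -0.99543372]
scene 431.22675381542246 [1044.44514745  -71.99075772  975.09608715] [-0.52722946  0.16239353 -0.83406081]
{'time_s': 0.1, 'joint_pos': array([ 1.15777739e+00,  2.17680671e-01,  1.61476402e+00,  8.23928640e-06,
        1.31129674e+00, -1.12226922e-01]), 'dq': array([-0.0020216 , -0.00254806, -0.00224002,  0.00066597,  0.00098195,
       -0.00072778]), 'joint_efforts': array([-8.33615250e-04, -3.98073685e+01, -3.04971206e+01, -1.32208193e-04,
        4.18884301e-03, -2.05811909e-05]), 'eef_pos': array([184.89198343, 596.31648799, 252.1026222 ]), 'tool_rot': array([[-9.55101395e-01,  2.96277858e-01, -8.69764188e-04],
       [ 2.96279030e-01,  9.55099406e-01, -1.96490239e-03],
       [ 2.48554188e-04, -2.13437391e-03, -9.99997691e-01]]), 'wrist_force': array([-0.02967508,  0.4696777 ,  0.03048815]), 'torque': array([ 0.03629474,  0.01501747, -0.01073952]), 'finger_force': 0.0, 'opening': 85.34767484623227}
```

View pics/top0.png

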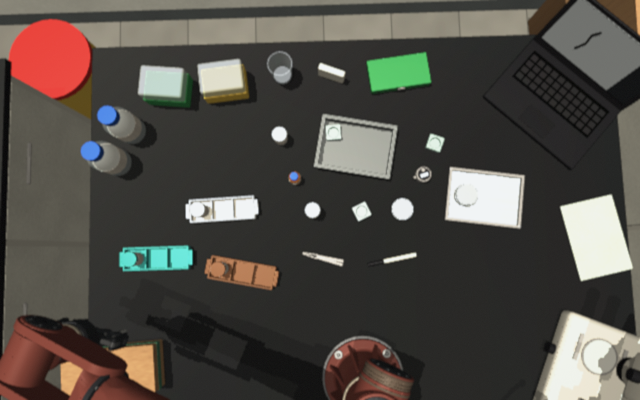

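View pics/scene0.png

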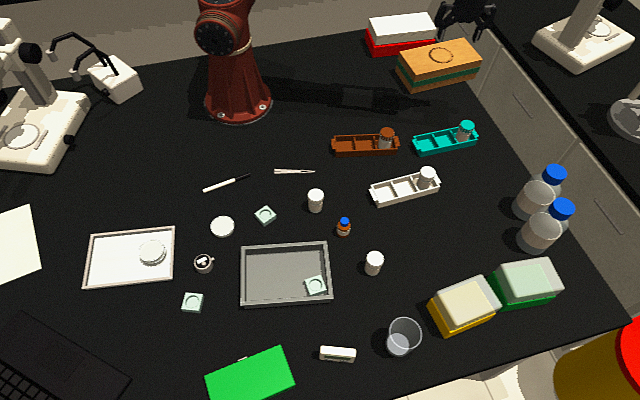

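The top view shows these candidates:
- **Pots:** (280,135) and (313,210). The other white-capped pot, at (199,211), is the fixed one in the rack.
- **Blocks:** (361,211) and (435,142). The one in the tub at (333,131) is fixed.
- **Dish:** (402,208). The stack in the tray at (466,195) is fixed.
- **Rack:** the white one at (222,209), not the turquoise (156,258) or the brown (242,272).
- **Bystanders:** bottle (295,178) and counter (423,174).

Next I'll segment these and check them in a close crop.

```bash
python3 - <<'E'
from h import *
im=snap("top","top1.png"); g=im.max(2)
def blob(c,r,thr,name,z):
    x,y=c; m=np.zeros_like(g); m[y-r:y+r,x-r:x+r]=(g[y-r:y+r,x-r:x+r]>thr)
    n,l,s,ce=cv2.connectedComponentsWithStats(m,connectivity=4)
    i=1+np.argmax(s[1:,4]); cnt=max(cv2.findContours((l==i).astype(np.uint8),0,cv2.CHAIN_APPROX_NONE)[0],key=cv2.contourArea)
    P=px2w("top",cnt[:,0],z)[:,:2].astype(np.float32); rc=cv2.minAreaRect(P)
    M=px2w("top",ce[i],z)[0]
    print(name,s[i],"cen",M.round(1),"rect",np.round(rc[0],1),np.round(rc[1],1),round(rc[2],1))
for z in (62,):
    blob((280,135),14,150,"potA",z); blob((313,210),14,150,"potB",z)
blob((361,211),14,110,"blkA",18); blob((435,142),14,110,"blkB",18); blob((402,208),16,110,"dish",15)
blob((222,209),42,120,"rack",26)
blob((356,147),48,60,"tub",37); blob((484,197),48,110,"tray",15)
blob((295,178),12,60,"bottle",62);blob((423,174),13,60,"counter",35)
a=im[110:240,180:440]; cv2.imwrite("pics/c1.png",cv2.resize(a,None,fx=3,fy=3,interpolation=cv2.INTER_CUBIC))
E
```

```text
potA [272 127  15  15 184] cen [663.9 207.8  62. ] rect [663.5 207.6] [38.  38.7] 88.7
potB [305 202  15  16 190] cen [455.3 123.6  62. ] rect [455.6 123.6] [37.4 40.2] 88.4
blkA [352 201  20  20 248] cen [451.2 -10.9  18. ] rect [451.2 -10.9] [41.9 43.5] 24.8
blkB [426 133  19  19 246] cen [ 637.  -223.1   18. ] rect [ 636.9 -223. ] [43.1 44.3] 69.2
dish [391 198  23  22 403] cen [ 454.6 -124.1   15. ] rect [ 454.8 -124.1] [61.  58.2] 88.3
rack [ 185  195   74   28 1658] cen [468.  372.4  26. ] rect [467.9 373.3] [ 66.1 201.5] 2.2
tub [ 313  113   85   67 4316] cen [6.293e+02 2.000e-01 3.700e+01] rect [6.307e+02 1.000e-01] [214.6 156.8] 79.0
tray [ 445  167   80   62 4098] cen [ 479.4 -353.7   15. ] rect [ 479.9 -353.6] [210. 150.] 81.7
bottle [288 170  13  15 156] cen [543.9 169.7  62. ] rect [544.6 169.7] [32.3 38. ] 88.6
counter [413 166  19  17 245] cen [ 546.5 -181.5   35. ] rect [ 546.6 -179.9] [49.3 44.6] 87.4
```

View pics/c1.png

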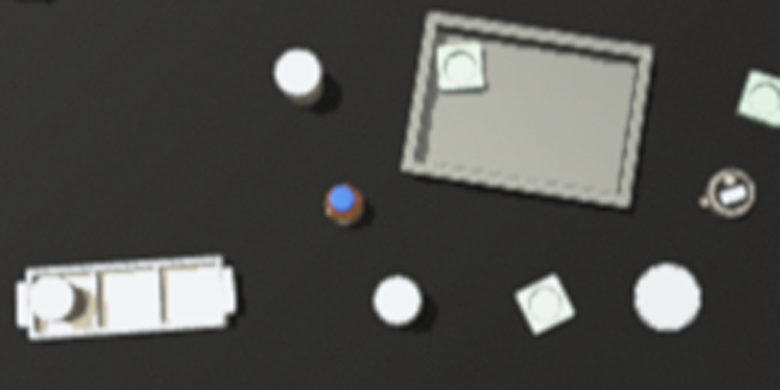

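The crop confirms the choices: pots at crop (299,72) and (397,300), block at (545,303), dish at (667,297). The white rack's fixed pot is at its left end, so its two right-hand pockets are free. I'll take pot B first.

Call:
play_rows([
  [65,[270,-473,-73],[0,0,-70]],
  [65,[270,-473,-73],[0,0,-70]],
  [65,[270,-473,-73],[0,0,-70]],
  [65,[270,-473,-73],[0,0,-70]],
  [65,[270,-473,-73],[0,0,-70]],
  [65,[270,-473,-73],[0,0,-70]],
  [65,[270,-473,-73],[0,0,-70]],
  [65,[270,-473,-73],[0,0,-70]],
  [65,[270,-473,-73],[0,0,-70]],
  [65,[270,-473,-73],[0,0,-70]],
  [65,[270,-473,-73],[0,0,-70]],
  [65,[270,-473,-73],[0,0,-70]],
  [65,[270,-473,-73],[0,0,-70]],
  [65,[270,-473,-73],[0,0,-70]],
  [65,[270,-473,-73],[0,0,-70]],
])

```text
time_s: 1.65
eef_pos: [454.5, 125.2, 180.3]
tool_rot: [[-0.051, 0.999, -0.0], [0.999, 0.051, 0.0], [0.0, -0.0, -1.0]]
wrist_force: [-0.1, 0.6, -0.0]
opening: 64.8
finger_force: 0.0
```

Call:
play_rows([
  [65,[0,0,-40],[0,0,0]],
  [65,[0,0,-80],[0,0,0]],
  [65,[0,0,-110],[0,0,0]],
  [65,[0,0,-123],[0,0,0]],
  [65,[0,0,-123],[0,0,0]],
  [36,[0,0,-123],[0,0,0]],
  [36,[0,0,-123],[0,0,0]],
  [36,[0,0,-123],[0,0,0]],
  [36,[0,0,-123],[0,0,0]],
  [36,[0,0,-123],[0,0,0]],
  [36,[0,0,-123],[0,0,0]],
  [36,[0,0,-123],[0,0,0]],
])

```text
time_s: 2.85
eef_pos: [457.0, 124.3, 59.4]
tool_rot: [[-0.048, 0.999, 0.004], [0.999, 0.048, 0.001], [0.001, 0.004, -1.0]]
wrist_force: [-2.3, 0.8, 6.1]
opening: 38.0
finger_force: 60.0
```

Call:
play_rows([
  [36,[0,0,5],[0,0,0]],
  [36,[0,0,20],[0,0,0]],
  [36,[0,0,50],[0,0,0]],
  [36,[0,0,90],[0,0,0]],
  [36,[0,0,90],[0,0,0]],
  [36,[0,0,90],[0,0,0]],
])

```text
time_s: 3.45
eef_pos: [456.3, 124.0, 149.0]
tool_rot: [[-0.048, 0.999, 0.004], [0.999, 0.048, 0.0], [0.0, 0.004, -1.0]]
wrist_force: [-0.3, -0.2, 0.4]
opening: 38.2
finger_force: 60.2
```

```bash
python3 - <<'E'
from h import *
im=snap("scene","s2.png"); s=status.get_state(); print(s["eef_pos"].round(1),s["opening"],s["wrist_force"].round(1))
u=w2px("scene",s["eef_pos"]-[0,0,20])[0].astype(int); print(u)
a=im[u[1]-60:u[1]+60,u[0]-75:u[0]+75]; cv2.imwrite("pics/c2.png",cv2.resize(a,None,fx=4,fy=4,interpolation=cv2.INTER_CUBIC))
E
```

```text
[455.  123.8 147.4] 38.184384364984055 [ 0.6 -0.5 -1.1]
[317 179]
```

View pics/c2.png

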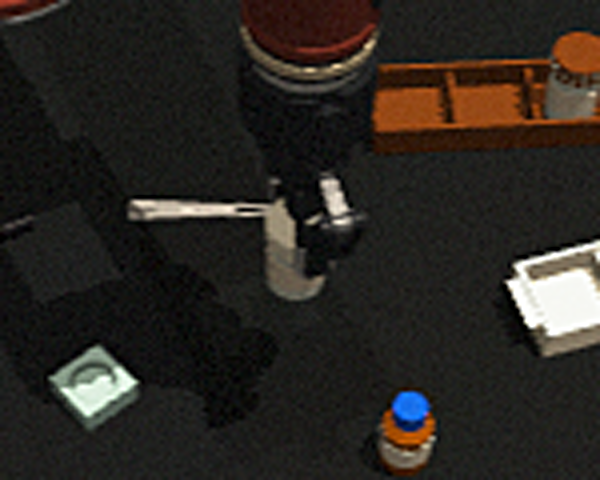

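Call:
play_rows([
  [36,[14,250,0],[0,0,0]],
  [36,[14,250,0],[0,0,0]],
  [36,[14,250,0],[0,0,0]],
  [36,[14,250,0],[0,0,0]],
  [36,[14,250,0],[0,0,0]],
  [36,[14,250,0],[0,0,0]],
  [36,[14,250,0],[0,0,0]],
  [36,[14,250,0],[0,0,0]],
  [36,[14,250,-25],[0,0,0]],
  [36,[14,250,-45],[0,0,0]],
  [36,[14,250,-60],[0,0,0]],
  [36,[14,250,-60],[0,0,0]],
])

```text
time_s: 4.7
eef_pos: [467.1, 371.2, 84.2]
tool_rot: [[-0.046, 0.999, -0.006], [0.999, 0.046, -0.004], [-0.003, -0.006, -1.0]]
wrist_force: [-0.3, -0.1, -0.2]
opening: 38.3
finger_force: 60.2
```

```bash
python3 - <<'E'
from h import *
s=status.get_state(); print(s["eef_pos"].round(1),s["opening"],s["wrist_force"].round(1))
im=snap("scene","s3.png");a=im[140:230,350:460]; a=cv2.resize(a,None,fx=4,fy=4,interpolation=cv2.INTER_CUBIC)
im=snap("top","t3.png");b=im[165:255,170:280]; b=cv2.resize(b,None,fx=4,fy=4,interpolation=cv2.INTER_CUBIC)
cv2.imwrite("pics/c3.png",np.hstack([a,b])[:,:800])
E
```

```text
[467.1 371.2  84.2] 38.28819067101413 [-0.3 -0.1 -0.2]
```

View pics/c3.png

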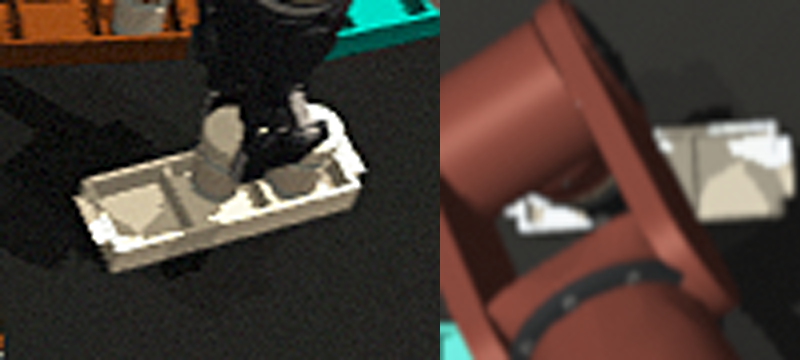

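Call:
play_rows([
  [36,[0,1,-4],[0,0,0]],
  [36,[0,1,-8],[0,0,0]],
  [36,[0,1,-12],[0,0,0]],
  [36,[0,1,-16],[0,0,0]],
  [36,[0,1,-20],[0,0,0]],
  [36,[0,1,-21],[0,0,0]],
  [36,[0,1,-22],[0,0,0]],
  [36,[0,1,-22],[0,0,0]],
])

```text
time_s: 5.6
eef_pos: [469.1, 375.0, 65.2]
tool_rot: [[-0.048, 0.999, -0.0], [0.999, 0.048, -0.0], [-0.0, -0.0, -1.0]]
wrist_force: [0.1, -0.2, -0.7]
opening: 38.0
finger_force: 60.2
```

Call:
play_rows([
  [36,[0,0,-1],[0,0,0]],
  [36,[0,0,-2],[0,0,0]],
  [36,[0,0,-3],[0,0,0]],
  [36,[0,0,-3],[0,0,0]],
])

```text
time_s: 6.0
eef_pos: [469.4, 375.4, 63.6]
tool_rot: [[-0.048, 0.999, 0.0], [0.999, 0.048, 0.0], [0.0, 0.0, -1.0]]
wrist_force: [-2.0, -0.8, 5.7]
opening: 38.4
finger_force: 60.7
```

Call:
play_rows([
  [56,[0,0,0],[0,0,0]],
  [56,[0,0,0],[0,0,0]],
  [56,[0,0,0],[0,0,0]],
  [56,[0,0,0],[0,0,0]],
  [65,[0,0,20],[0,0,0]],
  [65,[0,0,60],[0,0,0]],
  [65,[0,0,110],[0,0,0]],
  [65,[50,-40,120],[0,0,0]],
  [65,[194,-167,120],[0,0,0]],
  [65,[194,-167,120],[0,0,0]],
  [65,[194,-167,120],[0,0,0]],
  [65,[194,-167,120],[0,0,0]],
  [65,[194,-167,120],[0,0,0]],
  [65,[194,-167,120],[0,0,0]],
  [65,[194,-167,120],[0,0,0]],
  [65,[194,-167,120],[0,0,0]],
])

```text
time_s: 7.6
eef_pos: [661.7, 209.4, 181.9]
tool_rot: [[-0.05, 0.999, -0.001], [0.999, 0.05, 0.0], [0.0, -0.001, -1.0]]
wrist_force: [-0.2, -0.1, 0.0]
opening: 65.2
finger_force: 0.0
```

Call:
play_rows([
  [65,[0,0,-40],[0,0,0]],
  [65,[0,0,-80],[0,0,0]],
  [65,[0,0,-112],[0,0,0]],
  [65,[0,0,-124],[0,0,0]],
  [65,[0,0,-124],[0,0,0]],
  [36,[0,0,-124],[0,0,0]],
  [36,[0,0,-124],[0,0,0]],
  [36,[0,0,-124],[0,0,0]],
  [36,[0,0,-124],[0,0,0]],
  [36,[0,0,-124],[0,0,0]],
  [36,[0,0,-124],[0,0,0]],
  [36,[0,0,-124],[0,0,0]],
])

```text
time_s: 8.8
eef_pos: [665.3, 208.5, 61.6]
tool_rot: [[-0.048, 0.999, 0.005], [0.999, 0.048, 0.001], [0.001, 0.005, -1.0]]
wrist_force: [-1.7, 0.3, 7.1]
opening: 38.2
finger_force: 60.4
```

Call:
play_rows([
  [36,[0,0,5],[0,0,0]],
  [36,[0,0,20],[0,0,0]],
  [36,[0,0,60],[0,0,0]],
  [36,[0,0,90],[0,0,0]],
  [36,[0,0,90],[0,0,0]],
  [36,[-192,108,90],[0,0,0]],
  [36,[-192,108,90],[0,0,0]],
  [36,[-192,108,90],[0,0,0]],
  [36,[-192,108,90],[0,0,0]],
  [36,[-192,108,90],[0,0,0]],
  [36,[-192,108,90],[0,0,0]],
  [36,[-192,108,90],[0,0,0]],
  [36,[-192,108,90],[0,0,0]],
  [36,[-192,108,60],[0,0,0]],
  [36,[-192,108,35],[0,0,0]],
  [36,[-192,108,35],[0,0,0]],
  [36,[-192,108,35],[0,0,0]],
  [36,[-192,108,35],[0,0,0]],
])

```text
time_s: 10.6
eef_pos: [473.0, 316.2, 94.8]
tool_rot: [[-0.047, 0.999, 0.003], [0.999, 0.047, 0.001], [0.001, 0.003, -1.0]]
wrist_force: [-0.5, -0.3, 0.1]
opening: 38.3
finger_force: 60.4
```

```bash
python3 - <<'E'
from h import *
s=status.get_state(); print(s["eef_pos"].round(1),s["opening"],s["wrist_force"].round(1))
im=snap("scene","s4.png");a=im[130:230,340:460]; cv2.imwrite("pics/c4.png",cv2.resize(a,None,fx=5,fy=5,interpolation=cv2.INTER_CUBIC))
E
```

```text
[473.  316.2  94.8] 38.25953233035732 [-0.5 -0.3  0.1]
```

View pics/c4.png

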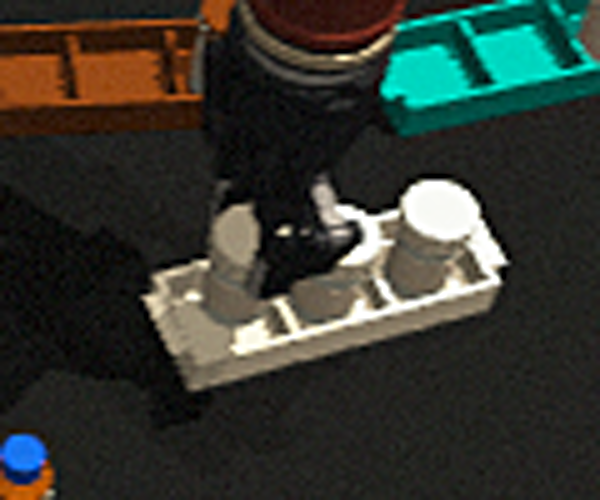

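Call:
play_rows([
  [36,[0,0,-8],[0,0,0]],
  [36,[0,0,-14],[0,0,0]],
  [36,[0,0,-20],[0,0,0]],
  [36,[0,0,-24],[0,0,0]],
  [36,[0,0,-26],[0,0,0]],
  [36,[0,0,-28],[0,0,0]],
  [36,[0,0,-29],[0,0,0]],
  [36,[0,0,-29],[0,0,0]],
])

```text
time_s: 11.45
eef_pos: [470.9, 316.1, 65.6]
tool_rot: [[-0.048, 0.999, -0.002], [0.999, 0.048, -0.0], [-0.0, -0.002, -1.0]]
wrist_force: [-4.7, -0.7, 7.5]
opening: 38.2
finger_force: 61.1
```

Call:
play_rows([
  [56,[0,0,0],[0,0,0]],
  [56,[0,0,0],[0,0,0]],
  [56,[0,0,0],[0,0,0]],
  [56,[0,0,0],[0,0,0]],
  [56,[0,0,20],[0,0,0]],
  [65,[0,0,60],[0,0,0]],
  [65,[0,0,100],[0,0,0]],
  [65,[-20,-327,100],[0,0,22]],
  [65,[-20,-327,100],[0,0,22]],
  [65,[-20,-327,100],[0,0,22]],
  [65,[-20,-327,100],[0,0,22]],
  [65,[-20,-327,100],[0,0,22]],
  [65,[-20,-327,100],[0,0,22]],
  [65,[-20,-327,100],[0,0,22]],
  [65,[-20,-327,100],[0,0,22]],
  [65,[-20,-327,100],[0,0,22]],
  [65,[-20,-327,100],[0,0,22]],
])

```text
time_s: 13.15
eef_pos: [451.1, -10.3, 164.2]
tool_rot: [[-0.419, 0.908, -0.0], [0.908, 0.419, 0.001], [0.001, 0.0, -1.0]]
wrist_force: [-0.0, -0.0, -1.2]
opening: 64.8
finger_force: 0.0
```

Call:
play_rows([
  [65,[0,0,-45],[0,0,0]],
  [65,[0,0,-90],[0,0,0]],
  [65,[0,0,-120],[0,0,0]],
  [65,[0,0,-135],[0,0,0]],
  [65,[0,0,-141],[0,0,0]],
  [65,[0,0,-141],[0,0,0]],
  [36,[0,0,-141],[0,0,0]],
  [36,[0,0,-141],[0,0,0]],
  [36,[0,0,-141],[0,0,0]],
  [36,[0,0,-141],[0,0,0]],
  [36,[0,0,-141],[0,0,0]],
  [36,[0,0,-141],[0,0,0]],
  [36,[0,0,-141],[0,0,0]],
])

```text
time_s: 14.45
eef_pos: [453.0, -11.2, 25.0]
tool_rot: [[-0.419, 0.908, 0.004], [0.908, 0.419, -0.0], [-0.002, 0.003, -1.0]]
wrist_force: [0.2, 1.4, 6.0]
opening: 38.7
finger_force: 61.9
```

Call:
play_rows([
  [36,[0,0,5],[0,0,0]],
  [36,[0,0,20],[0,0,0]],
  [36,[0,0,60],[0,0,0]],
  [36,[0,0,100],[0,0,0]],
  [36,[60,0,100],[0,0,-8]],
  [36,[110,0,100],[0,0,-16]],
  [36,[150,-1,100],[0,0,-24]],
  [36,[177,-1,100],[0,0,-32]],
  [36,[177,-1,100],[0,0,-36]],
  [36,[177,-1,100],[0,0,-36]],
  [36,[177,-1,60],[0,0,-36]],
  [36,[177,-1,30],[0,0,-36]],
  [36,[177,-1,30],[0,0,-36]],
  [36,[177,-1,30],[0,0,-36]],
])

```text
time_s: 15.85
eef_pos: [626.7, -11.9, 52.7]
tool_rot: [[0.194, 0.981, -0.003], [0.981, -0.194, 0.0], [-0.0, -0.003, -1.0]]
wrist_force: [0.7, -0.9, -0.6]
opening: 38.4
finger_force: 61.2
```

```bash
python3 - <<'E'
from h import *
s=status.get_state(); print(s["eef_pos"].round(1),s["opening"],s["wrist_force"].round(1))
im=snap("scene","s5.png");a=im[130:330,150:450]; cv2.imwrite("pics/c5.png",cv2.resize(a,None,fx=2.6,fy=2.6,interpolation=cv2.INTER_CUBIC))
E
```

```text
[626.7 -11.9  52.7] 38.44891060880649 [ 0.7 -0.9 -0.6]
```

View pics/c5.png

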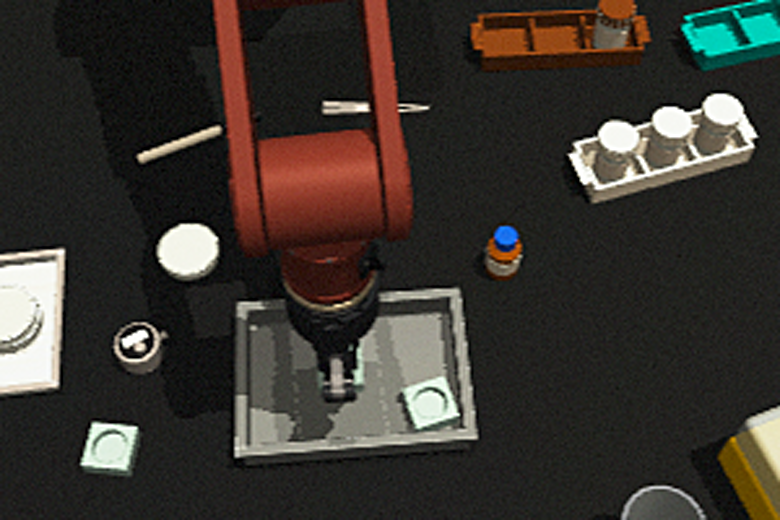

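Both pots stand upright in the rack, at crop (618,140) and (670,125). Block A is held over the tub's middle at crop (340,375). Lowering it now.

Call:
play_rows([
  [36,[0,0,-6],[0,0,0]],
  [36,[0,0,-12],[0,0,0]],
  [36,[0,0,-17],[0,0,0]],
  [36,[0,0,-21],[0,0,0]],
  [36,[0,0,-23],[0,0,0]],
  [36,[0,0,-25],[0,0,0]],
  [36,[0,0,-26],[0,0,0]],
  [36,[0,0,-26],[0,0,0]],
])

```text
time_s: 16.7
eef_pos: [627.9, -12.0, 29.0]
tool_rot: [[0.195, 0.981, -0.002], [0.981, -0.195, 0.0], [-0.0, -0.002, -1.0]]
wrist_force: [-5.4, 0.4, 9.5]
opening: 38.5
finger_force: 62.2
```

Call:
play_rows([
  [54,[0,0,0],[0,0,0]],
  [54,[0,0,0],[0,0,0]],
  [54,[0,0,0],[0,0,0]],
  [54,[0,0,0],[0,0,0]],
  [54,[0,0,20],[0,0,0]],
  [62,[0,0,60],[0,0,0]],
  [62,[0,0,100],[0,0,0]],
  [62,[9,-211,100],[0,0,-10]],
  [62,[9,-211,100],[0,0,-10]],
  [62,[9,-211,100],[0,0,-10]],
  [62,[9,-211,100],[0,0,-10]],
  [62,[9,-211,100],[0,0,-10]],
  [62,[9,-211,100],[0,0,-10]],
  [62,[9,-211,100],[0,0,-10]],
  [62,[9,-211,100],[0,0,-10]],
])

```text
time_s: 18.2
eef_pos: [636.9, -221.0, 126.8]
tool_rot: [[0.361, 0.933, -0.001], [0.933, -0.361, 0.001], [0.001, -0.001, -1.0]]
wrist_force: [-0.3, -0.1, -1.1]
opening: 62.1
finger_force: 0.0
```

Call:
play_rows([
  [62,[0,0,-40],[0,0,0]],
  [62,[0,0,-70],[0,0,0]],
  [62,[0,0,-92],[0,0,0]],
  [62,[0,0,-104],[0,0,0]],
  [62,[0,0,-104],[0,0,0]],
  [36,[0,0,-104],[0,0,0]],
  [36,[0,0,-104],[0,0,0]],
  [36,[0,0,-104],[0,0,0]],
  [36,[0,0,-104],[0,0,0]],
  [36,[0,0,-104],[0,0,0]],
  [36,[0,0,-104],[0,0,0]],
  [36,[0,0,-104],[0,0,0]],
])

```text
time_s: 19.4
eef_pos: [638.8, -223.7, 25.5]
tool_rot: [[0.362, 0.932, 0.003], [0.932, -0.362, -0.001], [0.0, 0.004, -1.0]]
wrist_force: [0.7, 0.5, 6.0]
opening: 38.5
finger_force: 63.9
```

Call:
play_rows([
  [36,[0,0,5],[0,0,0]],
  [36,[0,0,20],[0,0,0]],
  [36,[0,0,60],[0,0,0]],
  [36,[0,0,100],[0,0,0]],
  [36,[0,0,100],[0,0,0]],
  [36,[-19,159,100],[0,0,10]],
  [36,[-19,159,100],[0,0,10]],
  [36,[-19,159,100],[0,0,10]],
  [36,[-19,159,100],[0,0,10]],
  [36,[-19,159,100],[0,0,10]],
  [36,[-19,159,100],[0,0,10]],
  [36,[-19,159,60],[0,0,10]],
  [36,[-19,159,35],[0,0,10]],
  [36,[-19,159,20],[0,0,10]],
  [36,[-19,159,12],[0,0,10]],
  [36,[-19,159,8],[0,0,10]],
  [36,[-19,159,6],[0,0,10]],
  [36,[-19,159,4],[0,0,10]],
  [36,[-19,159,4],[0,0,10]],
  [36,[-19,159,4],[0,0,10]],
])

```text
time_s: 21.4
eef_pos: [619.4, -64.6, 29.5]
tool_rot: [[0.195, 0.981, 0.002], [0.981, -0.195, -0.001], [-0.001, 0.003, -1.0]]
wrist_force: [-1.3, -1.0, 6.3]
opening: 38.4
finger_force: 63.9
```

Call:
play_rows([
  [54,[0,0,0],[0,0,0]],
  [54,[0,0,0],[0,0,0]],
  [54,[0,0,0],[0,0,0]],
  [54,[0,0,0],[0,0,0]],
  [54,[0,0,20],[0,0,0]],
  [54,[0,0,60],[0,0,0]],
  [82,[0,0,100],[0,0,0]],
  [82,[-163,-60,100],[0,0,3]],
  [82,[-163,-60,100],[0,0,3]],
  [82,[-163,-60,100],[0,0,3]],
  [82,[-163,-60,100],[0,0,3]],
  [82,[-163,-60,100],[0,0,3]],
  [82,[-163,-60,100],[0,0,3]],
  [82,[-163,-60,100],[0,0,3]],
  [82,[-163,-60,100],[0,0,3]],
])

```text
time_s: 22.9
eef_pos: [456.6, -124.0, 127.7]
tool_rot: [[0.142, 0.99, 0.001], [0.99, -0.142, -0.0], [-0.0, 0.001, -1.0]]
wrist_force: [-0.2, 0.1, -0.3]
opening: 81.8
finger_force: 0.0
```

```bash
python3 - <<'E'
from h import *
s=status.get_state(); print(s["eef_pos"].round(1),s["opening"],s["wrist_force"].round(1))
im=snap("scene","s6.png");a=im[180:320,70:350]; cv2.imwrite("pics/c6.png",cv2.resize(a,None,fx=2.8,fy=2.8,interpolation=cv2.INTER_CUBIC))
E
```

```text
[ 456.6 -124.   127.7] 81.79537789692615 [-0.2  0.1 -0.3]
```

View pics/c6.png

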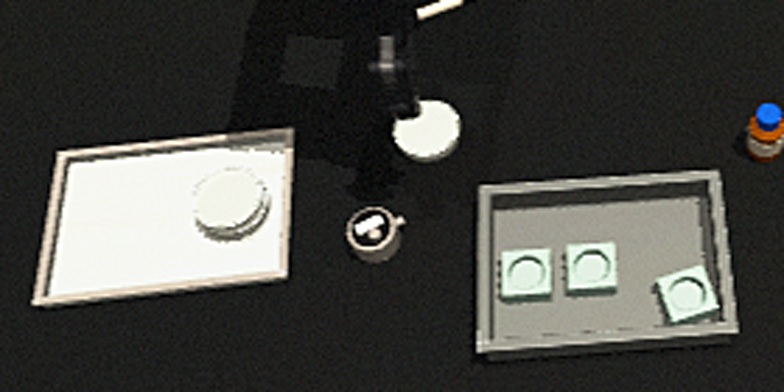

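Both blocks lie flat in the tub with the hollow up, at crop (525,272) and (591,266). The dish sits under the jaws at (427,128).

Call:
play_rows([
  [82,[0,0,-40],[0,0,0]],
  [82,[0,0,-75],[0,0,0]],
  [82,[0,0,-95],[0,0,0]],
  [82,[0,0,-104],[0,0,0]],
  [82,[0,0,-108],[0,0,0]],
  [82,[0,0,-108],[0,0,0]],
  [56,[0,0,-108],[0,0,0]],
  [56,[0,0,-108],[0,0,0]],
  [56,[0,0,-108],[0,0,0]],
  [56,[0,0,-108],[0,0,0]],
  [56,[0,0,-108],[0,0,0]],
  [56,[0,0,-108],[0,0,0]],
  [56,[0,0,-108],[0,0,0]],
])

```text
time_s: 24.25
eef_pos: [456.6, -124.6, 21.3]
tool_rot: [[0.143, 0.99, 0.003], [0.99, -0.143, -0.001], [-0.001, 0.003, -1.0]]
wrist_force: [-1.9, 1.6, 5.1]
opening: 57.5
finger_force: 63.2
```

Call:
play_rows([
  [56,[0,0,5],[0,0,0]],
  [56,[0,0,20],[0,0,0]],
  [56,[0,0,60],[0,0,0]],
  [56,[0,0,90],[0,0,0]],
  [56,[5,-70,90],[0,0,0]],
  [56,[10,-115,90],[0,0,0]],
  [56,[19,-269,90],[0,0,0]],
  [56,[19,-269,90],[0,0,0]],
  [56,[19,-269,90],[0,0,0]],
  [56,[19,-269,90],[0,0,0]],
  [56,[19,-269,90],[0,0,0]],
  [56,[19,-269,90],[0,0,0]],
  [56,[19,-269,90],[0,0,0]],
  [56,[19,-269,60],[0,0,0]],
  [56,[19,-269,35],[0,0,0]],
  [56,[19,-269,35],[0,0,0]],
  [56,[19,-269,35],[0,0,0]],
])

```text
time_s: 25.95
eef_pos: [473.9, -391.3, 54.0]
tool_rot: [[0.142, 0.99, -0.001], [0.99, -0.142, 0.002], [0.001, -0.002, -1.0]]
wrist_force: [0.4, 0.1, -1.2]
opening: 57.3
finger_force: 64.2
```

```bash
python3 - <<'E'
from h import *
s=status.get_state(); print(s["eef_pos"].round(1),s["opening"],s["wrist_force"].round(1))
im=snap("scene","s7.png");a=im[180:320,50:330]; cv2.imwrite("pics/c7.png",cv2.resize(a,None,fx=2.8,fy=2.8,interpolation=cv2.INTER_CUBIC))
E
```

```text
[ 473.9 -391.3   54. ] 57.25057448219917 [ 0.4  0.1 -1.2]
```

View pics/c7.png

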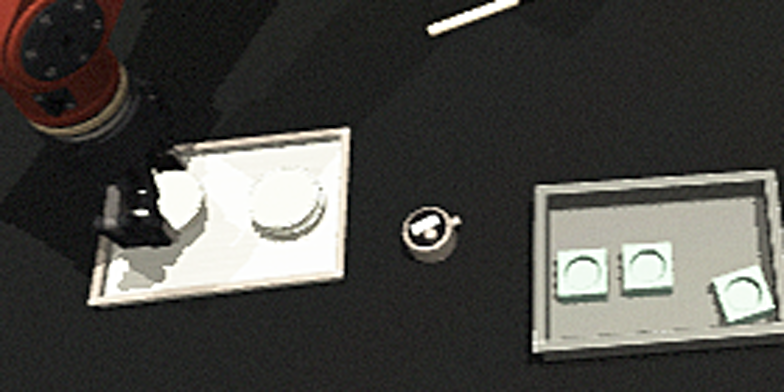

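The dish is held at crop (175,195) over the free half of the tray, clear of the stack at (287,200). Lowering it gently.

Call:
play_rows([
  [56,[0,0,-10],[0,0,0]],
  [56,[0,0,-17],[0,0,0]],
  [56,[0,0,-23],[0,0,0]],
  [56,[0,0,-27],[0,0,0]],
  [56,[0,0,-29],[0,0,0]],
  [56,[0,0,-31],[0,0,0]],
  [56,[0,0,-32],[0,0,0]],
  [56,[0,0,-32],[0,0,0]],
])

```text
time_s: 26.8
eef_pos: [473.9, -392.8, 24.3]
tool_rot: [[0.143, 0.99, -0.002], [0.99, -0.143, 0.002], [0.001, -0.002, -1.0]]
wrist_force: [-5.4, 4.6, 11.6]
opening: 57.8
finger_force: 65.5
```

Call:
play_rows([
  [74,[0,0,0],[0,0,0]],
  [74,[0,0,0],[0,0,0]],
  [74,[0,0,0],[0,0,0]],
  [74,[0,0,0],[0,0,0]],
  [74,[0,0,0],[0,0,0]],
  [74,[0,0,20],[0,0,0]],
  [74,[0,0,60],[0,0,0]],
  [74,[0,0,100],[0,0,0]],
  [74,[0,0,150],[0,0,0]],
  [74,[-90,30,180],[0,0,0]],
  [74,[-170,60,180],[0,0,0]],
  [74,[-170,60,180],[0,0,0]],
  [74,[-170,60,180],[0,0,0]],
  [74,[-170,60,180],[0,0,0]],
])

```text
time_s: 28.2
eef_pos: [301.1, -331.2, 201.8]
tool_rot: [[0.145, 0.989, -0.002], [0.989, -0.145, 0.001], [0.001, -0.002, -1.0]]
wrist_force: [-0.0, -1.1, -0.6]
opening: 74.0
finger_force: 0.0
```

```bash
python3 - <<'E'
from h import *
s=status.get_state(); print(s["eef_pos"].round(1),s["opening"],s["wrist_force"].round(1))
a=snap("scene","s8.png")[150:320,60:460]; cv2.imwrite("pics/c8.png",cv2.resize(a,None,fx=2,fy=2,interpolation=cv2.INTER_CUBIC))
E
```

```text
[ 301.1 -331.2  201.8] 73.95547403128991 [-0.  -1.1 -0.6]
```

View pics/c8.png

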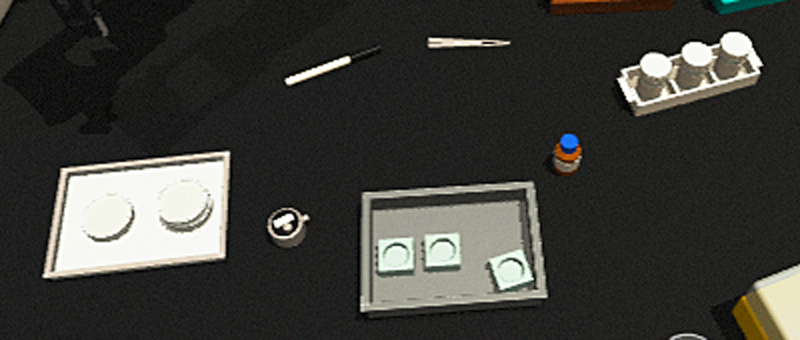

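The final picture shows everything in place: dish at (108,217), blocks at (395,255) and (442,250), and pots at (655,75) and (695,62). The bottle and counter haven't moved, and the robot is clear.

```bash
python3 -c "
from plant import order; print(order.finish_job())"
```

```text
the job is handed in; nothing more can be done
None
```

The job is handed in: the last picture shows both pots upright in the rack, both blocks flat and hollow up in the tub, and the dish flat on the tray, with the bottle and counter untouched; no verdict came back.

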